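# Tidy the cooking things into their trays

### The job

Tidy up after cooking: put the lemon and the lime into the wooden tray and the spice jar and the salt shaker into the dark steel tray, one thing in each compartment, with the jar and the shaker standing upright; put the garlic bulb into the terracotta dish. Leave the tin and the kitchen timer where they are.

Things in the scene. Friction and masses are not known exactly. Their poses are not given: they have to be found in the camera images.
- lemon_mid (a point): centre (half-way up) of the yellow lemon, 71 mm long along its x axis, 53 mm wide along its y axis, 51 mm high; loose, lies on its side, 85 g
- lime_mid (a point): centre (half-way up) of the green lime, 53 mm along its x axis, 46 mm along its y axis, 48 mm high; loose, 52 g
- garlic_mid (a point): centre (half-way up) of the pale pinkish-white garlic bulb, about 53 mm across, 53 mm high with its stalk pointing up (the bulb is widest below half-way); loose, 31 g
- spice_jar_mid (a point): centre (half-way up) of the round glass spice jar with a red cap, 45 mm across, 106 mm high, stands upright, z axis up through its cap; loose, 110 g
- salt_shaker_mid (a point): centre (half-way up) of the small round salt shaker, clear glass with a grey top, 44 mm across, 90 mm high (the glass is up to about 70 mm above its foot), stands upright, z axis up through its top; loose, 100 g
- fruit_crate: low tray of light wood with two compartments; 130 x 205 mm, walls 24 mm high and 5 mm thick, fixed to the worktop. Origin: centre of its underside, x along the short side, y along the long side, z up. Inner floor 5 mm above the underside. A 5 mm partition, 22 mm high, at y = 0 makes two equal compartments, 120 mm (x) by 95 mm (y), centred at y = +50 and y = -50 mm
- seasoning_caddy: low tray of dark steel with a bright rim and two compartments; 130 x 205 mm, walls 24 mm high and 5 mm thick, fixed to the worktop. Origin: centre of its underside, x along the short side, y along the long side, z up. Inner floor 5 mm above the underside. A 5 mm partition, 22 mm high, at y = 0 makes two equal compartments, 120 mm (x) by 95 mm (y), centred at y = +50 and y = -50 mm
- garlic_dish: round shallow terracotta (orange-brown) dish, 132 mm across the rim, 24 mm high, fixed to the worktop. Origin at the centre of its underside, z up. Inner floor 5 mm above the underside and about 105 mm across, wall 5 mm thick
- tin: bystander: small food tin with a picture label, 75 mm across, 58 mm high, loose; origin at the centre of its underside
- timer: bystander: white round kitchen timer, 65 mm across, 53 mm high, loose; origin at the centre of its underside
There are look-alikes about, which are no part of the job. Leave any purple look-alike of the part that bears salt_shaker_mid alone.

How it is judged:
At the end, for the whole second after the job is handed in: Lemon and lime on the floor of the wooden tray, spice jar and salt shaker on that of the dark steel tray, one per compartment (either way round), jar and shaker within 0.15 rad of upright; garlic in the dish, within 42 mm of its axis; all still (under 0.03 m/s) (((x of lemon_mid in the frame of fruit_crate between -0.05 and 0.05 m and z of lemon_mid in the frame of fruit_crate between 0.01 and 0.047 m and y of lemon_mid in the frame of fruit_crate between 0.015 and 0.09 m and x of lime_mid in the frame of fruit_crate between -0.05 and 0.05 m and z of lime_mid in the frame of fruit_crate between 0.01 and 0.044 m and y of lime_mid in the frame of fruit_crate between -0.09 and -0.015 m) or (x of lemon_mid in the frame of fruit_crate between -0.05 and 0.05 m and z of lemon_mid in the frame of fruit_crate between 0.01 and 0.047 m and y of lemon_mid in the frame of fruit_crate between -0.09 and -0.015 m and x of lime_mid in the frame of fruit_crate between -0.05 and 0.05 m and z of lime_mid in the frame of fruit_crate between 0.01 and 0.044 m and y of lime_mid in the frame of fruit_crate between 0.015 and 0.09 m)) and ((x of spice_jar_mid in the frame of seasoning_caddy between -0.05 and 0.05 m and z of spice_jar_mid in the frame of seasoning_caddy between 0.01 and 0.068 m and y of spice_jar_mid in the frame of seasoning_caddy between 0.015 and 0.09 m and x of salt_shaker_mid in the frame of seasoning_caddy between -0.05 and 0.05 m and z of salt_shaker_mid in the frame of seasoning_caddy between 0.01 and 0.06 m and y of salt_shaker_mid in the frame of seasoning_caddy between -0.09 and -0.015 m) or (x of spice_jar_mid in the frame of seasoning_caddy between -0.05 and 0.05 m and z of spice_jar_mid in the frame of seasoning_caddy between 0.01 and 0.068 m and y of spice_jar_mid in the frame of seasoning_caddy between -0.09 and -0.015 m and x of salt_shaker_mid in the frame of seasoning_caddy between -0.05 and 0.05 m and z of salt_shaker_mid in the frame of seasoning_caddy between 0.01 and 0.06 m and y of salt_shaker_mid in the frame of seasoning_caddy between 0.015 and 0.09 m)) and angle between each of spice_jar_mid, salt_shaker_mid's own z axis and vertical below 0.15 rad and horizontal distance between garlic_mid and garlic_dish below 0.042 m and z of garlic_mid in the frame of garlic_dish below 0.046 m and linear speed of each of lemon, lime, garlic, spice_jar, salt_shaker below 0.03 m/s); the robot touches nothing.
It fails at once if the tin is shifted by more than 20 mm (distance of tin from where it was at the start of the episode above 0.02 m).
It fails at once if the timer is shifted by more than 20 mm (distance of timer from where it was at the start of the episode above 0.02 m).
It also fails if it takes over 128 s, if anything falls off the work surface, if the arm or the gripper's body presses on something with over 40 N, if the wrist force passes 120 N, or if a joint passes its speed limit or range.

### The arm

A 6-joint arm with a two-finger parallel gripper is mounted at the origin on the work surface; the furniture and walls round the work are solid. World frame = base frame: x ahead of the robot, y to its left, z up, the work surface at z = 0. Lengths are in m, angles in rad, forces in N, time in s.
With the tool pointing down it reaches from about 0.3 to 0.825 m from the base axis. Payload 5.4 kg.
Tool frame: the origin (TCP) lies at the very end of the fingers, on their centre line; the grasp point (between the pads) lies 19 mm behind it; z points along the fingers, y is the line along which they close (so a half turn about z gives the same grasp; the last joint's range is limited). The gripper opens to 92 mm and grips with 3 to 60 N. Pads are 20 mm wide; open, the fingers measure 128 mm over their backs; the gripper's body (75 mm by 189 mm) begins 69 mm behind the grasp point.
Start: joints at [-1.539, 0.158, 1.597, -0, 1.386, -0.21], TCP at [0.138, -0.558, 0.215] pointing down, gripper open.
Joint ranges: [-2.91, 2.91], [-0.94, 2.29], [0.18, 2.7], [-1.29, 4.43], [0.17, 2.64], [-3, 3]. Speed limits (rad/s): [2.57, 2.57, 3.14, 3.14, 3.14, 3.14].

### API

Orientations are given as a rotation vector (axis times angle).
In Python, from workcell import bot gives the robot as it stands. Calls block until the motion is done:
- bot.goto(position, orientation): joint-space move of the TCP to a pose.
- bot.line_to(position, rot=None, max_speed=0.15): straight line of the TCP; rot=None keeps the orientation; max_speed is the mean speed in m/s.
- bot.set_joints(angles): joint-space move.
- bot.set_gripper(opening, newtons=None): opening from 0.0 (shut) to 1.0 (fully open); newtons is the grip in N (None keeps the last); returns when the fingers have stopped.
- bot.hold(seconds).
- bot.inverse_kinematics(position, orientation): joint angles nearest the present ones, or None.
- bot.read_camera(name): name is "scene" or "top"; returns a dict with "pixels" (480x640x3 uint8, blue, green, red), "fx", "fy", "cx", "cy" (pixels), "k1" (the pictures are not rectified: a ray, as slopes to the right and down, at radius r is drawn at 1 + k1 r^2 times it, then the intrinsics apply), "R" (3x3) and "t" (3): a world point X has camera coordinates R X + t. Camera axes: x right, y down, z forward; pixel columns grow to the right and rows downward; lengths in m; the calibration is good to about 2 mm. A picture is of the moment at which its call begins. There is no depth.
A pose or a line that the arm cannot do raises bot.MotionError and nothing moves.
- bot.job_done(): hands the job in; it is judged then, once.
Readings, each from a call of its own:
- bot.current_clock(): time.
- bot.current_joints(): joint angles.
- bot.current_joint_vel(): joint speeds.
- bot.current_effort(): joint torques, N m.
- bot.current_ee_pos(): TCP position.
- bot.current_tool_rot(): TCP orientation.
- bot.current_contact_force(): force on the tool from outside, world axes, zero at the start.
- bot.current_ft_torque(): the same for the moment, N m.
- bot.current_opening(): opening from 0.0 (shut) to 1.0 (fully open).
- bot.current_grip_force(): force on a finger pad.
Only numpy, scipy, OpenCV 4.12 (cv2) and the standard library are available. Lean on these libraries where they do the work, as an engineer would, in place of code of your own. Each camera call takes 0.05 s, during which the arm holds its last target. There are 200 camera calls.

## Working session

There is one attempt and no reset: what is moved stays moved. The work goes in short steps, each a Python script; the robot and the scene stay as the last script left them, time stands still between calls to the robot, and variables do not carry over. Pictures are saved under pics/ and viewed, at most 14 in all, crops included, and the job is handed in when it is done.

```bash
ls; mkdir -p pics
python3 - <<'E'
from workcell import bot
import cv2,numpy as np
for n in("scene","top"):
    c=bot.read_camera(n); cv2.imwrite(f"pics/{n}0.png",c["pixels"])
    print(n,c["fx"],c["cx"],c["cy"],c["k1"],"cam at",-np.array(c["R"]).T@c["t"],np.round(c["R"],3).tolist())
print(bot.current_tool_rot(),bot.current_clock())
E
```

```text
pics
scene 538.8623837650524 319.29818369413704 244.21272334604015 -0.00693661509040002 cam at [-0.0117144   0.67223593  1.0757629 ] [[-0.827, -0.562, -0.018], [-0.428, 0.651, -0.627], [0.364, -0.511, -0.779]]
top 597.9346869562314 330.4045048054629 236.695750954338 0.011168129626475141 cam at [-0.28466055  0.01829373  1.44397908] [[-0.031, -0.999, -0.007], [-0.879, 0.03, -0.475], [0.475, -0.009, -0.88]]
[-3.11699336e+00 -3.78738866e-01 -2.21396752e-04] 0.1
```

View pics/scene0.png

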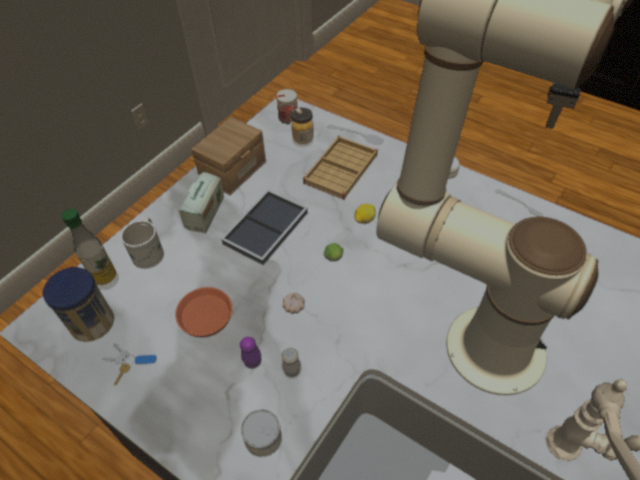

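View pics/top0.png

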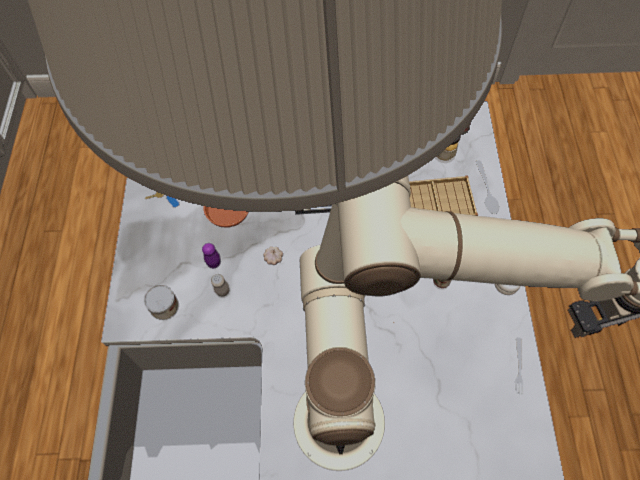

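The scene view shows the lemon (365,213), lime (333,251), garlic (293,302), grey-top shaker (290,362), purple look-alike (250,350), dish (204,312), steel tray (265,226), wooden tray (341,167), tin (261,431), and part of the timer (453,168). The arm probably hides the spice jar, so I'll swing it aside.

Run:
```python
from workcell import bot
import cv2,numpy as np
bot.set_joints([-2.15,0.158,1.597,0,1.386,-0.21])
for n in("scene","top"):
    c=bot.read_camera(n); cv2.imwrite(f"pics/{n}1.png",c["pixels"])
print(bot.current_clock(),bot.current_ee_pos())
```

```text
1.5 [-0.20619162 -0.53674223  0.21480843]
```

View pics/scene1.png

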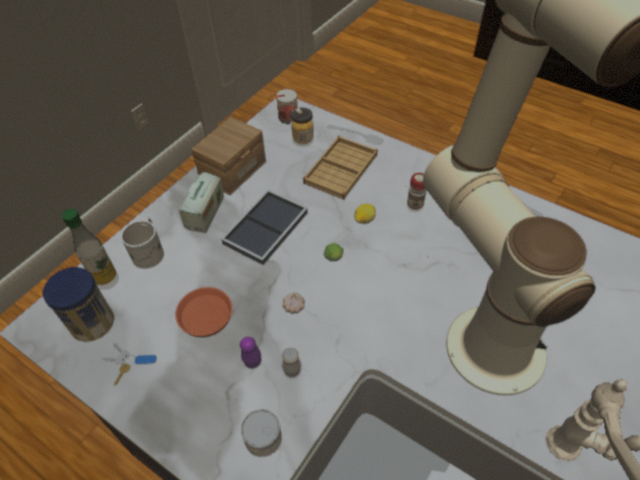

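View pics/top1.png

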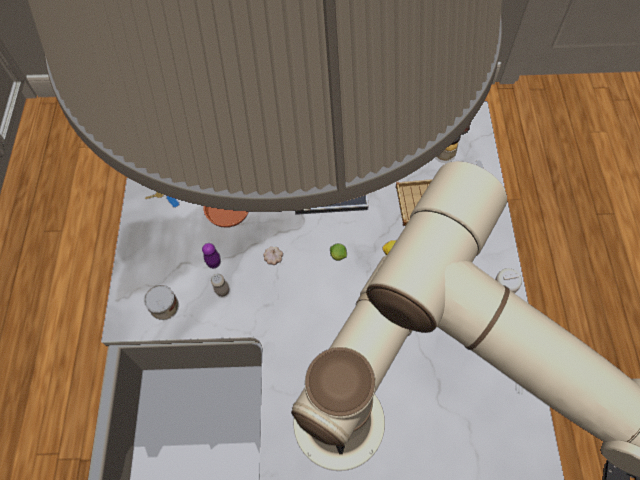

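Swinging the arm uncovered the red-capped jar at scene (417,190).

- **Shaker candidates:** grey top (290,362) and purple (250,350). I choose the grey one.
- **Jar candidates:** red cap (417,190), amber jar (302,125) and red/white can (287,105). I choose (417,190).
- **Garlic:** only (293,302).
- **Lemon and lime:** (365,213) and (333,251), with no rivals.

```bash
cat > h.py <<'E'
from workcell import bot
import cv2,numpy as np
def ray(c,uv):
    K=np.array([[c["fx"],0,c["cx"]],[0,c["fy"],c["cy"]],[0,0,1.]])
    p=cv2.undistortPoints(np.float64(uv).reshape(-1,1,2),K,np.float64([c["k1"],0,0,0])).reshape(-1,2)
    R=np.array(c["R"]);return -R.T@np.array(c["t"]),np.c_[p,np.ones(len(p))]@R
def plane(c,uv,z):
    o,d=ray(c,uv);return o+d*((z-o[2])/d[:,2])[:,None]
def proj(c,X):
    X=np.float64(X).reshape(-1,3)@np.array(c["R"]).T+c["t"];s=X[:,:2]/X[:,2:]
    s=s*(1+c["k1"]*(s**2).sum(1))[:,None];return s*[c["fx"],c["fy"]]+[c["cx"],c["cy"]]
def blob(c,lo,hi,box):
    x0,y0,x1,y1=box;m=np.zeros((480,640),np.uint8)
    m[y0:y1,x0:x1]=cv2.inRange(cv2.cvtColor(c["pixels"],cv2.COLOR_BGR2HSV),lo,hi)[y0:y1,x0:x1]
    k=max(cv2.findContours(m,cv2.RETR_EXTERNAL,cv2.CHAIN_APPROX_NONE)[0],key=cv2.contourArea)
    M=cv2.moments(k);return np.array([M["m10"],M["m01"]])/M["m00"],k
E
python3 - <<'E'
from h import *
s=bot.read_camera("scene");t=bot.read_camera("top")
np.set_printoptions(precision=4,suppress=True)
B={"lemon":((20,120,90),(34,255,255),(345,195,385,230),.0255),"lime":((35,90,40),(60,255,255),(315,235,350,268),.024),
"cap":((0,120,80),(8,255,255),(400,165,430,190),.10),"dish":((3,110,80),(14,255,255),(165,280,240,345),.02)}
for n,(lo,hi,b,z) in B.items():
    p,k=blob(s,lo,hi,b);print(n,p,cv2.boundingRect(k),cv2.contourArea(k),plane(s,p,z)[0])
    if n in("lemon","lime","dish"):
        q=plane(s,k[:,0],z)[:,:2].astype(np.float32);print("   rect",cv2.minAreaRect(q), "ell",cv2.fitEllipse(q))
for n,lo,hi,b,z in(("lime",(35,90,40),(60,255,255),(320,235,355,268),.024),):
    p,k=blob(t,lo,hi,b);print("top",n,p,plane(t,p,z)[0])
for n,lo,hi,b in(("caddy",(0,0,0),(179,110,85),(215,185,315,268)),("crate",(10,60,90),(25,200,255),(298,132,385,200))):
    p,k=blob(s,lo,hi,b);print(n,p,cv2.contourArea(k))
    h=cv2.convexHull(k);q=plane(s,h[:,0],.024)[:,:2].astype(np.float32);print("  rect",cv2.minAreaRect(q))
im=s["pixels"]
a=cv2.resize(im[155:275,300:440],None,fx=4,fy=4,interpolation=3)[:600]
b=cv2.resize(im[285:405,230:330],None,fx=4,fy=4,interpolation=3)
cv2.imwrite("pics/crop1.png",cv2.resize(np.hstack([a,b]),(800,400)))
c=cv2.resize(np.hstack([im[125:275,215:390],np.zeros((150,1,3),np.uint8)]),None,fx=4,fy=4,interpolation=3)
cv2.imwrite("pics/crop2.png",c)
E
```

```text
lemon [364.5219 212.7357] (355, 204, 20, 18) 251.0 [ 0.44   -0.1692  0.0255]
   rect ((0.4405715763568878, -0.17010542750358582), (0.04991121590137482, 0.06069471314549446), 31.815776824951172) ell ((0.44020670652389526, -0.1695859581232071), (0.04694731533527374, 0.06359294801950455), 6.142077922821045)
lime [332.6865 250.6552] (325, 244, 17, 16) 160.0 [ 0.441  -0.0187  0.024 ]
   rect ((0.4390283226966858, -0.017099443823099136), (0.039657946676015854, 0.04727631062269211), 32.74942398071289) ell ((0.4401487112045288, -0.0184946246445179), (0.03943517059087753, 0.044623225927352905), 7.406573295593262)
cap [416.8493 183.9072] (411, 176, 12, 14) 57.5 [ 0.348  -0.2669  0.1   ]
dish [203.569  311.4678] (176, 288, 56, 48) 2022.5 [0.5928 0.2903 0.02  ]
   rect ((0.594204843044281, 0.2889384329319), (0.12713384628295898, 0.1261395663022995), 33.49645233154297) ell ((0.594011664390564, 0.2886803150177002), (0.1250462383031845, 0.1278485357761383), 61.083988189697266)
top lime [338.394  250.3757] [ 0.4405 -0.0157  0.024 ]
caddy [264.0274 223.2307] 2329.5
  rect ((0.6404309272766113, -0.0005327537655830383), (0.11508380621671677, 0.1897325962781906), 2.1109113693237305)
crate [340.1837 166.6437] 2422.0
  rect ((0.5914254188537598, -0.2880982458591461), (0.13631100952625275, 0.22174617648124695), 4.199526786804199)
```

View pics/crop1.png

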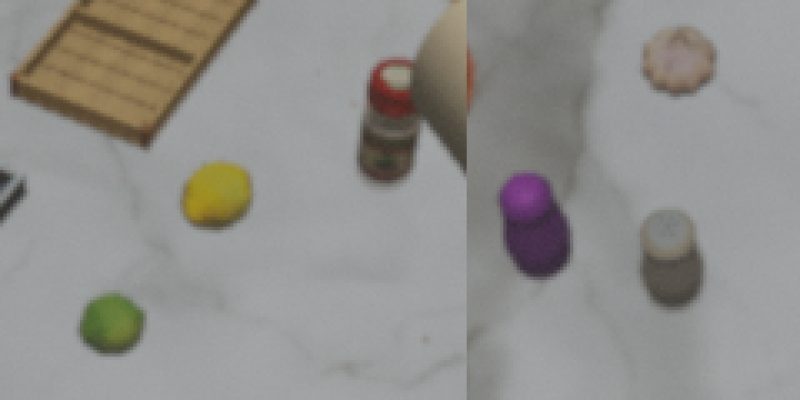

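View pics/crop2.png

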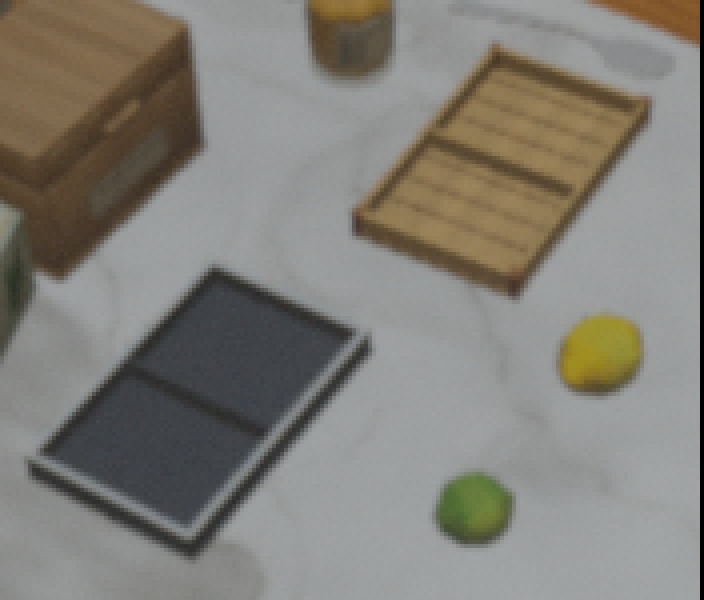

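The crops confirm the choices: the jar is glass with a red cap (about 418,180 at the top), and the shaker has a grey top (290,355) with the purple one beside it. Both trays' rim corners are clear. Next I turn these pixels into points.

Run:
```python
from h import *
np.set_printoptions(precision=4,suppress=True)
s=bot.read_camera("scene");t=bot.read_camera("top")
for n,q in(("caddy",[(213,268),(368,338),(190,532),(32,460)]),("crate",[(497,47),(648,100),(515,277),(357,213)])):
    P=plane(s,np.float64(q)/4+[215,125],.024);e=np.diff(np.r_[P,P[:1]],axis=0)[:,:2]
    print(n,P[:,:2].tolist(),P.mean(0),np.linalg.norm(e,axis=1),np.degrees(np.arctan2(e[:,1],e[:,0])))
for n,c,uv,z in(("garlic",s,(293.5,303),.024),("garlic top",t,(273,257),.024),("shtop",s,(290.4,354.6),.088),("shtop T",t,(217,279.5),.088),("shfoot front",s,(291.6,376.5),0),
 ("jar top",s,(418.5,179.6),.106),("jar foot front",s,(414.9,209.9),0),("tin/timer T",t,(160,299),.055),("timer T",t,(508,279),.05),("purple",s,(249,341),.09),("purpleT",t,(208,248),.09)):
    print(n,plane(c,uv,z)[0])
im=t["pixels"]
cv2.imwrite("pics/crop3.png",np.hstack([cv2.resize(im[230:330,140:300],None,fx=4.,fy=4.,interpolation=3)]))
q=bot.inverse_kinematics([.345,-.267,.15],[np.pi,0,0]);print(q)
```

```text
caddy [[0.6991486800040877, -0.0919600991812668], [0.573662674725154, -0.09696683477917145], [0.5725895036302509, 0.09556108061721935], [0.6917908394308605, 0.1054465373056519]] [0.6343 0.003  0.024 ] [0.1256 0.1925 0.1196 0.1975] [-177.7152   90.3194    4.7407  -87.8654]
crate [[0.6618222443175542, -0.3905268891495206], [0.5377276865313213, -0.4006934761910468], [0.5224925276303121, -0.197268311799354], [0.6476570283842935, -0.1892350933736795]] [ 0.5924 -0.2944  0.024 ] [0.1245 0.204  0.1254 0.2018] [-175.3164   94.2831    3.6723  -85.9746]
garlic [0.4321 0.1593 0.024 ]
garlic top [0.4268 0.1584 0.024 ]
shtop [0.338  0.2939 0.088 ]
shtop T [0.3371 0.2903 0.088 ]
shfoot front [0.3365 0.3006 0.    ]
jar top [ 0.3495 -0.2772  0.106 ]
jar foot front [ 0.3431 -0.2726  0.    ]
tin/timer T [0.3036 0.4363 0.055 ]
timer T [ 0.3307 -0.4432  0.05  ]
purple [0.4265 0.317  0.09  ]
purpleT [0.4251 0.3181 0.09  ]
[-0.9371 -0.1533  2.041  -0.      1.2539  0.6337]
```

View pics/crop3.png

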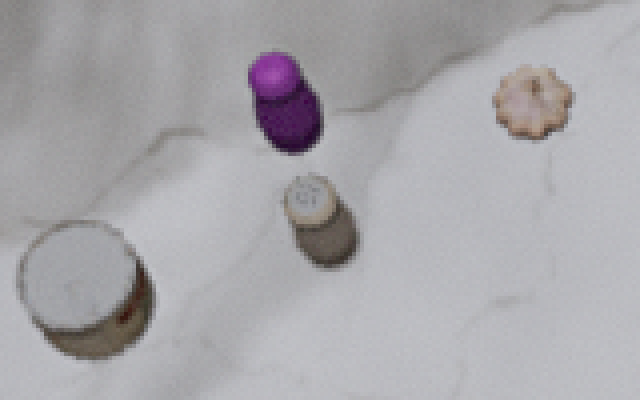

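Every point is in reach and the sizes fit. The crate measures 125 x 203 mm, and the two views agree within about 5 mm for the lime, garlic and shaker top. I'll start with the garlic.

```bash
cat >> h.py <<'E'
from scipy.spatial.transform import Rotation as Ro
def rot(close_deg):   # tool down, fingers closing along this world angle; pick the half turn nearest the joint's middle
    return [(Ro.from_euler("z",close_deg+k,degrees=True)*Ro.from_euler("x",180,degrees=True)).as_rotvec() for k in(-90,90)]
def over(p,deg):
    o=[(abs(q[5]),i) for i,r in enumerate(rot(deg)) if (q:=bot.inverse_kinematics(p,r)) is not None]
    r=rot(deg)[min(o)[1]]; bot.goto(p,r)
def pick(x,y,z,deg,op=1.,N=20,h=.2):
    over([x,y,h],deg); bot.set_gripper(op); bot.line_to([x,y,z+.03],max_speed=.25); bot.line_to([x,y,z],max_speed=.08)
    bot.set_gripper(0,N); w=bot.current_opening()*92; bot.line_to([x,y,h],max_speed=.2)
    print("width",round(w,1),"after lift",round(bot.current_opening()*92,1),"force",bot.current_grip_force(),"t",bot.current_clock()); return w
def place(x,y,z,deg,w,h=.2):
    over([x,y,h],deg); bot.line_to([x,y,z+.03],max_speed=.2); bot.line_to([x,y,z],max_speed=.06)
    print("placing F",np.round(bot.current_contact_force(),1)); bot.hold(.2); bot.set_gripper(min(1,(w+13)/92)); bot.hold(.2); bot.line_to([x,y,h],max_speed=.2); print("t",bot.current_clock())
E
python3 - <<'E'
from h import *
w=pick(.430,.159,.006,90,N=12)
place(.594,.2885,.018,90,w)
over([.35,.25,.25],106)
s=bot.read_camera("scene");t=bot.read_camera("top")
cv2.imwrite("pics/s2.png",s["pixels"]);cv2.imwrite("pics/t2.png",t["pixels"])
cv2.imwrite("pics/b2.png",np.hstack([cv2.resize(s["pixels"][145:345,150:450],(450,300)),cv2.resize(t["pixels"][180:330,360:535],(350,300))]))
E
```

```text
width 51.7 after lift 51.2 force 11.999930588062853 t 8.35
placing F [-0.7  0.4 -0. ]
t 12.6083
```

View pics/b2.png

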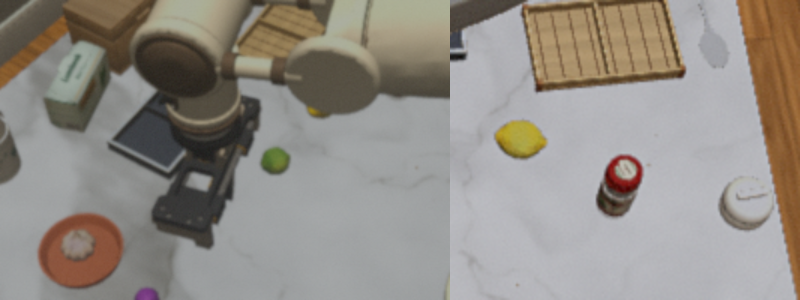

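The garlic lies in the dish. In the top view the jar cap is at (448,265), the lemon at (395.5,249.5) with its long axis near world y, and the timer at (508,280). Next the shaker, then the jar.

Run:
```python
from h import *
t=bot.read_camera("top"); T=cv2.imread("pics/t2.png"); c=dict(t,pixels=T)
j,k=blob(c,(0,120,60),(8,255,255),(430,250,465,280)); print("cap",j,cv2.boundingRect(k)); J=plane(t,j,.097)[0];print(J)
l,k=blob(c,(20,120,60),(36,255,255),(380,235,412,262)); L=plane(t,l,.0255)[0];print("lemon",l,L,cv2.fitEllipse(plane(t,k[:,0],.0255)[:,:2].astype(np.float32)))
w=pick(.338,.292,.030,106,op=.85,N=20)
place(.634,.053,.037,92,w)
```

```text
cap [446.40289855 267.02681159] (438, 258, 18, 19)
[ 0.34753923 -0.28069202  0.097     ]
lemon [394.73433167 249.22462562] [ 0.43804223 -0.16574582  0.0255    ] ((0.43815308809280396, -0.16580082476139069), (0.05078229680657387, 0.06122390925884247), 169.94329833984375)
width 39.9 after lift 40.6 force 19.895039676375745 t 17.4167
placing F [ 0.4  0.  -1.1]
t 23.05
```

Run:
```python
from h import *
w=pick(.349,-.281,.040,0,N=20,h=.22)
place(.638,-.047,.047,2,w,h=.22)
w=pick(.439,-.1675,.008,-10,N=15)
place(.5965,-.344,.017,4,w)
w=pick(.4405,-.017,.007,0,N=12)
place(.590,-.244,.016,4,w)
bot.set_joints([-2.15,0.158,1.597,0,1.386,-0.21])
s=bot.read_camera("scene")
cv2.imwrite("pics/s3.png",cv2.resize(s["pixels"][100:350,150:450],None,fx=2.4,fy=2.4,interpolation=3)); print(bot.current_clock())
```

```text
width 44.1 after lift 44.4 force 19.99791605361679 t 28.9083
placing F [-0.  -0.1 -0.1]
t 33.625
width 50.9 after lift 50.9 force 14.99991420074366 t 38.35
placing F [-0.2  0.6 -0.8]
t 42.7167
width 43.4 after lift 43.6 force 11.999969647076796 t 47.8917
placing F [ 0.7  0.7 -0.3]
t 52.375
55.4083
```

View pics/s3.png

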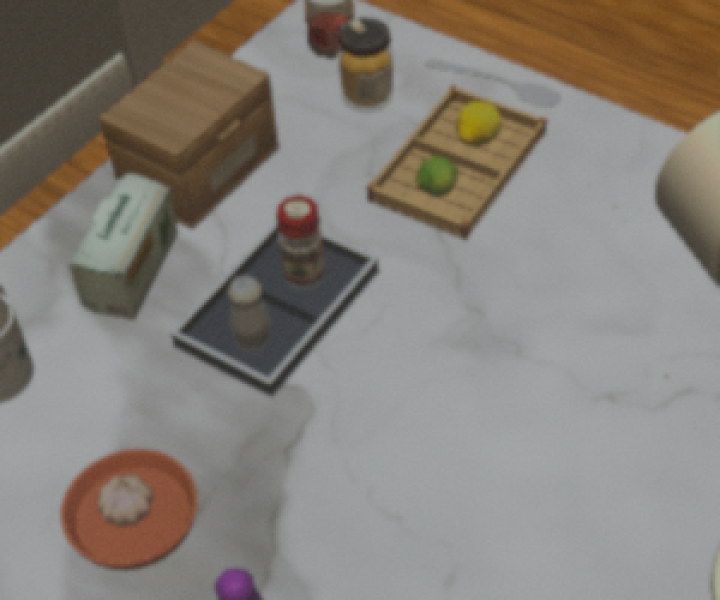

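Each thing appears to be in its place, and the jar and shaker stand upright. One numeric check before handing in.

Run:
```python
from h import *
np.set_printoptions(precision=3,suppress=True)
s=bot.read_camera("scene"); g=lambda u,v:(150+u/2.4,100+v/2.4)
for n,p,z,o,a in(("lemon",g(479,121),.031,(.5924,-.2944),4),("lime",g(437,175),.029,(.5924,-.2944),4),("garlic",g(125,500),.03,(.594,.2885),0),
  ("jar",g(298,208),.108,(.636,.003),2),("shaker",g(246,290),.09,(.636,.003),2)):
    print(n,Ro.from_euler("z",-a,degrees=True).apply(plane(s,p,z)[0]-[*o,0]))
```

```text
lemon [ 0.003 -0.055  0.031]
lime [0.003 0.049 0.029]
garlic [0.002 0.001 0.03 ]
jar [ 0.003 -0.057  0.108]
shaker [-0.007  0.052  0.09 ]
```

```bash
python3 -c "
from workcell import bot
print(bot.job_done(),bot.current_clock())"
```

```text
the job is handed in; nothing more can be done
the job is handed in; nothing more can be done
```

I handed the job in after about 55 s: the last camera check showed the lemon and lime in the wooden tray, the jar and shaker upright in the steel tray, and the garlic in the dish, all within about 7 mm of where I aimed; the tin and timer were never touched, and no verdict came back.

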